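# Run the misting boom from its key switch

### The job

Get the misting boom running at its usual speed: on the grey control box, slide the speed slider to the long line of its scale, then take the round-headed key from the key block, push it fully home in the key switch (its pins stick, so wiggle the key past them) and turn it a quarter clockwise to its stop. The switch springs back, so finish while still gripping the key and holding it turned. Leave the stop button, the other two keys and the other things on the bench where and as they are.

Things in the scene. Friction and masses are not known exactly. Their poses are not given: they have to be found in the camera images.
- console: grey plastic control box with aluminium panel, 190 (x) x 300 (y) x 80 mm high, fixed to the bench; origin at the centre of its underside, z up, its front edge (-x) towards the robot; panel top 80 mm above the bench. On the panel: slider at right front, key switch at left, stop button at right rear, display and two lamps (9 mm high) along the rear
- slider_cap (a point): centre of the black slider cap, a block 24 (x) x 14 (y) x 24 mm high, underside 3 mm above the panel, white index line across its top; slides along the console's +y (to the robot's left) against about 2 N of friction and stays where it is left; fingers have 25 mm and more free on its x sides
- slider (a joint): slider position in m, 0 at its right end (console -y), 0.090 at its left end; at the long line it reads 0.065
- long_line (a point): the place on the slider's slot, at panel height, level with the long line of the scale; the scale runs along the front (-x) side of the slot, short lines every 10 mm and one line three times as long; the cap's centre must stand at this y of the console
- keyway (a point): centre of the keyway's mouth, 94 mm above the bench, on a steel bezel 41 mm in diameter that stands 14 mm above the panel; z up, x along the keyway's long side (the console's x until turned; it turns with the cylinder). Keyway 13.6 x 5.2 mm, its long sides countersunk by 2 mm; the key goes straight down
- pins (a point): middle of two sticky flat pins, one from each narrow end of the keyway, 10 and 16 mm below its mouth, each standing 2.6 mm into it. A straight push jams on them (up to 50 N and more). Wiggling - shifting the key head 1 to 3 mm to and fro along the keyway's x while pressing down lightly (4 to 8 N) - pushes them aside against about 5 N each, and they stay aside
- keyway_end (a point): where the key's tip is when fully home, 28 mm below the keyway's mouth. The last 7 mm press a sprung plunger (1.5 to 2.6 N); the cylinder can turn only with the key within about 3 mm of fully home
- keyswitch (a joint): turn of the key cylinder in rad, 0 at rest, growing clockwise seen from above, stop at 1.50; a spring drives it back to 0 (0.024 N m at 0, 0.084 N m at the stop). The key has up to about 0.15 rad of play in the keyway and grip, so turn the fingers about 1.6 rad
- key_head (a point): centre of the round head of the key to use: black disc 35 mm in diameter, 9 mm thick, upright in a slot of the key block; z up, y across the thickness, x along the width of head and blade (either way round fits). 25 mm below lies the shoulder (18 x 9 mm), resting on the block and, fully home, on the keyway's mouth; below it the brass blade, 12 x 4 x 28 mm, with a blunt V tip (2.5 mm); 45 g
- key_tip (a point): tip of that key's blade, 53 mm below the centre of the head; fully home it is 28 mm below the keyway's mouth
- keyblock: grey key block, 160 (x) x 56 (y) x 45 mm high, fixed; origin at the centre of its underside; three slots 53 mm apart in a row along its x, 34 mm deep, one key standing in each (in any order), heads in the plane of the row, so the fingers have free room on both flat sides of each head
- square_key: key with a square head 26 mm wide and 33 mm high in another slot of the key block; not to be moved; origin at its shoulder
- bar_key: key with a T-bar head 42 mm wide and 34 mm high in another slot of the key block; not to be moved; origin at its shoulder
- stop (a joint): emergency stop: red mushroom button, 38 mm in diameter on a yellow base at the right rear of the panel, its top about 35 mm above the panel; joint value is how far it is pressed (m), fully 0.006; not to be pressed
- cup: white plastic cup, 76 mm in diameter, 75 mm high, upright; origin at the centre of its underside
- dibber: wooden dibber, a round stick 18 mm thick and 140 mm long, lying beside the key block, on its right; origin under its middle
- spray_bottle: clear bottle, 68 mm in diameter, 150 mm high, behind the control box; origin under its base
- pot: terracotta pot, 80 mm in diameter, 70 mm high, at the left near the robot; origin under its base
- label_box: small cardboard box, 60 x 110 x 45 mm, behind the control box; origin under its base

How it is judged (in metres and radians):
On the way, in this order (a step that is already met when the one before it is completed fails the run):
1. the slider stands at the long line (value of joint slider between 0.061 and 0.069 m), for 0.3 s.
2. the round-headed key is fully home in the key switch, not yet turned (z of key_tip in the frame of keyway below -0.025 m and horizontal distance between key_tip and keyway below 0.004 m and value of joint keyswitch below 0.35 rad), for 0.1 s.
At the end, for the whole second after the job is handed in: The slider stands within 4 mm of the long line; the round-headed key is within 3.5 mm of fully home in the key switch, is gripped by the fingers (more than 1 N) and holds the cylinder turned clockwise by more than 1.2 rad (69 degrees; the stop is at 86 degrees), all through the last second (all of step 1 and value of joint keyswitch above 1.2 rad and z of key_tip in the frame of keyway below -0.0245 m and horizontal distance between key_tip and keyway below 0.004 m and contact force between the fingers and key above 1 N); the arm keeps its last pose, push and grip.
It fails at once if the emergency stop is pressed (value of joint stop above 0.003 m).
It fails at once if another key is pulled or pushed out of place (distance of any of square_key, bar_key from where it was at the start of the episode above 0.008 m).
It fails at once if another thing on the bench is knocked over or moved (distance of any of cup, dibber, spray_bottle, pot, label_box from where it was at the start of the episode above 0.03 m or angle between any of cup, spray_bottle, pot's own z axis and vertical above 0.5 rad).
It also fails if it takes over 70 s, if anything falls off the work surface, if the arm or the gripper's body presses on something with over 40 N, if the wrist force passes 120 N, or if a joint passes its speed limit or range.

### The arm

A 6-joint arm with a two-finger parallel gripper is mounted at the origin on the work surface. World frame = base frame: x ahead of the robot, y to its left, z up, the work surface at z = 0. Lengths are in mm, angles in rad, forces in N, time in s.
With the tool pointing down it reaches from about 250 to 850 mm from the base axis. Payload 12.5 kg.
Tool frame: the origin (TCP) lies midway between the tips of the shut fingers; the grasp point (between the pads) lies 19 mm behind it (ctrl.grip_point_offset is the distance from the TCP to the grasp point, in mm); z points along the fingers, y is the line along which they close (so a half turn about z gives the same grasp; the last joint's range is limited). The gripper opens to 93 mm and grips with 3 to 60 N. Pads are 15 mm wide; open, the fingers measure 128 mm over their backs; the gripper's body (75 mm by 188 mm) begins 65 mm behind the grasp point.
Start: joints at [1.101, 0.351, 1.652, -0, 1.139, -0.085], TCP at [206.424, 509.778, 218.633] pointing down, gripper open.
Joint ranges: [-2.75, 2.75], [-0.79, 2.1], [0.01, 2.65], [-1.57, 4.71], [0.07, 3.14], [-2.87, 2.87]. Speed limits (rad/s): [2.22, 2.22, 2.79, 3.14, 3.14, 3.14].

### API

Orientations are given as a unit quaternion [x, y, z, w].
In Python, from plant import sensors, imaging, ctrl gives the robot as it stands.
- The arm moves only by the tool arm_command, never from a script. Its argument "motion" is a list of rows, each an object of numbers: "x", "y", "z": the shift along the tool's x, y, z in m; "turn": the turn about the tool's z in degrees. In form: [{"x": .., "y": .., "z": .., "turn": ..}, ...]. A call has 1 to 10 rows; each row is the pose to reach, as a shift and turn from the pose commanded when the call began, along the tool's axes at that moment; what a row does not reach only later rows make up. A row lasts 1/12 s, in which the tool goes at most 41.7 mm and 7.16 degrees, less where a joint would pass 70% of its speed; a pose out of reach is approached as far as the arm can. A call with a gripper value outside its range is refused whole. "claw" is the closure in counts, from 0 (fully open) to 255 (shut), set as the call begins (left out, the last holds). The fingers move at their own pace and stop on an object; "squeeze" is the grip in N (left out, the last holds). Time passes only in rows, so rows that repeat a pose let the fingers close. It gives the time, the measured TCP pose, the force, the opening and the grip force at its end, in the units of the state.
- sensors.sense(): the state, without advancing time (a new reading comes with each control period).
- imaging.grab_frame(name): name is "scene" or "top"; returns the picture (400x640x3 uint8, red, green, blue); there is no depth.
- imaging.get_calibration(name): a dict with "mtx" (3x3 intrinsics, pixels), "world_from_camera" (4x4, takes a point from camera to world coordinates). Camera axes: x right, y down, z forward; pixel columns grow to the right and rows downward; lengths in mm; the calibration is good to about 2 mm. A picture is of the moment at which its call begins. get_calibration takes no time and is no camera call.
- ctrl.job_done(): hands the job in; it is judged then, once.
The state is a dict: "clock": time; "q": joint angles; "qd": joint speeds; "joint_efforts": joint torques, N m; "tool_pos": TCP position; "tool_rot": TCP orientation; "wrist_force": force on the tool from outside, world axes, zero at the start; "moment": the same for the moment, N m; "opening": finger opening in mm; "grasp_force": force on a finger pad.
Only numpy, scipy, OpenCV 4.12 (cv2) and the standard library are available. Lean on these libraries where they do the work, as an engineer would, in place of code of your own. Each camera call takes 0.05 s, during which the arm holds its last target. There are 200 camera calls.

## Working session

There is one attempt and no reset: what is moved stays moved. The work goes in short steps, Python scripts to look and compute and a tool call to move; the robot and the scene stay as the last step left them, time stands still between calls to the robot, and variables do not carry over. Pictures are saved under pics/ and viewed, at most 10 in all, crops included, and the job is handed in when it is done.

Besides the shell and the picture viewer there is one more tool, called after "Emit:" as name([rows], argument=value, ...), one row to a line, values as JSON. arm_command: Moves the arm, as the interface text tells. Its arguments: {"type":"object","properties":{"motion":{"type":"array"},"claw":{"type":"number"},"squeeze":{"type":"number"}},"required":["motion"]}

```bash
mkdir -p pics; python3 - <<'E'
from plant import sensors, imaging, ctrl
import cv2, json
s=sensors.sense(); print(s, ctrl.grip_point_offset)
for n in("scene","top"):
    cv2.imwrite(f"pics/{n}0.png",imaging.grab_frame(n)[:,:,::-1]); c=imaging.get_calibration(n); print(n,c)
E
```

```text
{'clock': 0.0, 'q': array([ 1.10140390e+00,  3.51220616e-01,  1.65245494e+00, -1.48454096e-05,
        1.13908155e+00, -8.46135514e-02]), 'qd': array([ 0.00137278,  0.00022559, -0.00116351, -0.00047752,  0.00247016,
       -0.00108769]), 'joint_efforts': array([ 1.84368342e-03, -4.97327507e+01, -2.85259509e+01,  6.99647097e-02,
        2.58388772e-02, -7.96774930e-05]), 'tool_pos': array([206.27018159, 509.47216308, 218.09825673]), 'tool_rot': array([ 1.91201705e-01,  9.81550594e-01, -5.61874824e-04, -1.52740944e-04]), 'wrist_force': array([ 0.20700237, -0.07268831,  0.00371227]), 'moment': array([-0.02209069, -0.02094769,  0.05468553]), 'grasp_force': 0.0, 'opening': 93.04030967664102} 18.8
scene {'mtx': array([[438.30535951,   0.        , 313.36968311],
       [  0.        , 438.30535951, 201.84352962],
       [  0.        ,   0.        ,   1.        ]]), 'world_from_camera': array([[-8.11305857e-01,  5.04544129e-01, -2.95326984e-01,
         8.58950440e+02],
       [ 5.84496030e-01,  6.89544111e-01, -4.27660275e-01,
         4.39144715e+02],
       [-1.21324983e-02, -5.19580736e-01, -8.54335216e-01,
         1.06089604e+03],
       [ 0.00000000e+00,  0.00000000e+00,  0.00000000e+00,
         1.00000000e+00]])}
top {'mtx': array([[441.41788001,   0.        , 327.55789565],
       [  0.        , 441.41788001, 202.8807594 ],
       [  0.        ,   0.        ,   1.        ]]), 'world_from_camera': array([[-2.77549447e-02, -9.97448523e-01,  6.57731509e-02,
         4.71538637e+02],
       [-9.99432112e-01,  2.64319750e-02, -2.08998449e-02,
        -3.76125232e+01],
       [ 1.91080052e-02, -6.63158732e-02, -9.97615702e-01,
         1.19050088e+03],
       [ 0.00000000e+00,  0.00000000e+00,  0.00000000e+00,
         1.00000000e+00]])}
```

View pics/top0.png

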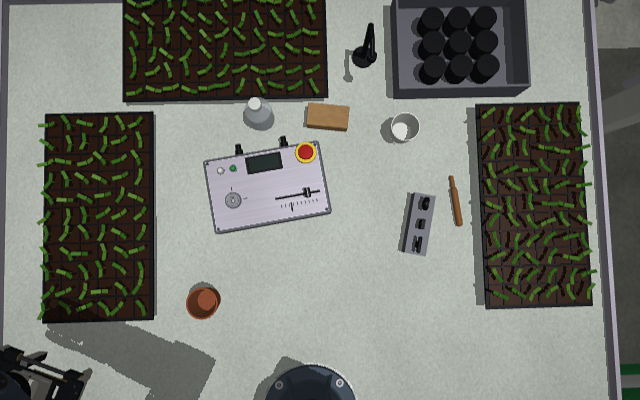

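View pics/scene0.png

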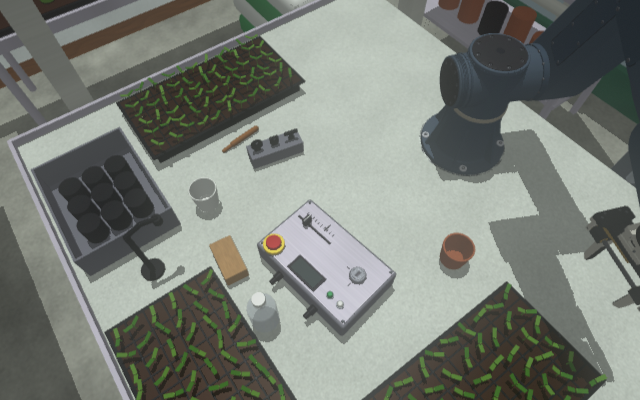

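Top: console around (267,187), slider cap (307,192), long line near (292,208), key switch (233,200), key block (417,224), stop (306,152). Scene: cap (307,221), switch (357,274), key block (275,148). Next, zoomed crops in a single montage.

```bash
python3 - <<'E'
import cv2, numpy as np
t=cv2.imread("pics/top0.png"); s=cv2.imread("pics/scene0.png")
def crop(im,x,y,w,h,W,H):return cv2.resize(im[y:y+h,x:x+w],(W,H),interpolation=cv2.INTER_CUBIC)
a=crop(t,265,175,70,50,420,300); b=crop(t,385,185,63,50,378,300)
c=crop(s,290,195,70,50,420,300); d=crop(s,240,120,63,50,378,300)
cv2.imwrite("pics/m1.png",np.vstack([np.hstack([a,b]),np.hstack([c,d])]))
E
```

```text
(no output)
```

View pics/m1.png

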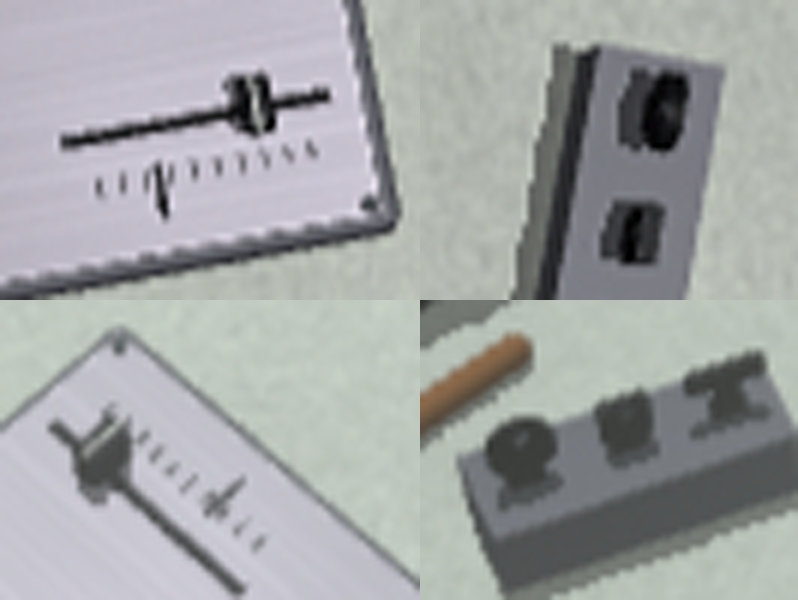

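The round-headed key is the far one, at top (426,204) and scene (257,145). The long line is the fourth line from the left, and the cap is at top (307,192) with a white index line. Now I'll measure these by mask.

```bash
cat > h.py <<'E'
import numpy as np, cv2
from plant import sensors, imaging, ctrl
def ray(n,uv):
    c=imaging.get_calibration(n);T=c["world_from_camera"]
    d=T[:3,:3]@np.linalg.inv(c["mtx"])@np.array([uv[0],uv[1],1.]);return T[:3,3],d
def cast(n,uv,z):
    o,d=ray(n,uv);return o+d*(z-o[2])/d[2]
def tri(a,b):
    A=np.zeros((3,3));v=np.zeros(3)
    for n,uv in(("top",a),("scene",b)):
        o,d=ray(n,uv);d=d/np.linalg.norm(d);P=np.eye(3)-np.outer(d,d);A+=P;v+=P@o
    return np.linalg.solve(A,v)
def proj(n,p):
    c=imaging.get_calibration(n);q=np.linalg.inv(c["world_from_camera"])@np.append(p,1);u=c["mtx"]@q[:3];return u[:2]/u[2]
E
python3 - <<'E'
from h import *
I={"top":cv2.imread("pics/top0.png"),"scene":cv2.imread("pics/scene0.png")}
def big(m,x,y):  # component nearest
    n,l,st,c=cv2.connectedComponentsWithStats(m.astype(np.uint8)); k=1+np.argmax(st[1:,4]);return l==k,st[k],c[k]
for n,box in(("top",(195,130,145,110)),("scene",(250,190,155,150))):
    x,y,w,h=box; c=I[n][y:y+h,x:x+w].astype(int)
    m=(c[...,0]-c[...,1]>4)&(c.sum(2)>480)
    k,st,_=big(m,0,0); ct=max(cv2.findContours(k.astype(np.uint8),0,1)[0],key=cv2.contourArea)
    P=np.array([cast(n,p[0]+[x,y],80)[:2] for p in ct],np.float32)
    r=cv2.minAreaRect(P); print(n,"panel",st,r)
    # stop button red
    m=(c[...,2]>150)&(c[...,1]<60);v,u=np.nonzero(m);print(" stop",cast(n,(u.mean()+x,v.mean()+y),112),len(u))
    # yellow
def blob(n,box,f):
    x,y,w,h=box;c=I[n][y:y+h,x:x+w].astype(int);m=f(c);k,st,ce=big(m,0,0);return ce+[x,y],st[4],st[2:4],m
dk=lambda t:(lambda c:c.sum(2)<t)
for t in(90,130,160):print("key top",blob("top",(415,190,22,24),dk(t))[:3],"scene",blob("scene",(247,135,22,16),dk(t+70))[:3])
for n,b in(("top",(220,187,28,28)),("scene",(344,262,30,26))):
    x,y,w,h=b;c=I[n][y:y+h,x:x+w]
    g=cv2.cvtColor(c,6);print(n);print("\n".join(" ".join("%3d"%v for v in r) for r in g))
E
```

```text
top panel [  11   15  122   85 6166] ((591.0693969726562, 91.86846160888672), (176.61012268066406, 284.635009765625), 8.772604942321777)
 stop [671.59217988  -8.71694379 112.        ] 139
scene panel [  22   12  119  120 6214] ((589.6300048828125, 91.99628448486328), (176.36419677734375, 285.5953369140625), 8.723052978515625)
 stop [nan nan nan] 0<stdin>:12: RuntimeWarning: Mean of empty slice.
  ret = ret.dtype.type(ret / rcount)
Traceback (most recent call last):
ValueError: attempt to get argmax of an empty sequence
```

```bash
python3 - <<'E'
from h import *
I={"top":cv2.imread("pics/top0.png"),"scene":cv2.imread("pics/scene0.png")}
for n,b in(("top",(222,188,24,24)),("scene",(346,263,24,24)),("top",(417,194,18,20)),("scene",(248,136,20,24)),("top",(298,184,16,18)),("scene",(298,210,18,22))):
    x,y,w,h=b;g=cv2.cvtColor(I[n][y:y+h,x:x+w],6);print(n,x,y);print("\n".join(" ".join("%d"%v for v in r) for r in g))
E
```

```text
top 222 188
177 177 179 179 178 179 179 181 185 51 182 183 183 183 183 183 182 181 182 181 181 181 178 179
179 179 179 179 180 181 182 184 188 86 184 184 182 182 182 180 180 179 179 178 177 179 178 178
181 182 182 183 182 181 182 182 185 128 156 180 180 178 178 178 178 178 179 178 179 179 179 179
180 181 180 180 180 180 180 180 183 169 170 183 183 182 180 180 179 177 178 178 179 177 178 178
178 177 177 177 178 178 182 163 127 127 129 127 126 124 161 181 180 178 177 176 176 176 177 178
178 179 179 181 181 183 148 117 103 118 119 117 110 97 117 127 159 180 179 179 180 179 178 180
180 179 178 180 183 133 118 136 128 122 130 135 136 129 123 93 108 162 181 181 180 179 179 181
178 178 179 182 135 107 136 147 137 130 135 137 139 140 136 131 94 110 161 179 179 179 179 180
180 180 184 166 96 146 143 140 124 132 131 124 137 151 137 134 135 84 133 181 179 179 181 182
180 179 182 118 119 146 149 138 118 112 93 92 139 148 141 117 154 102 97 183 181 181 183 159
178 178 182 92 148 138 143 139 124 140 93 108 136 144 152 117 143 127 84 147 182 137 136 115
179 180 186 95 161 141 139 142 129 120 160 15
[... 8438 characters left out ...]
76 106 192 202 192 136
196 197 197 190 117 74 74 75 74 73 74 75 88 126 199 202 200 183
198 196 197 190 117 74 74 74 74 73 74 80 109 131 197 199 202 203
201 198 196 194 168 83 73 73 74 73 74 77 98 131 197 197 199 202
202 201 199 197 189 105 83 73 77 92 83 74 80 115 179 197 197 198
201 203 202 200 189 115 107 104 105 112 107 84 80 91 130 180 197 198
197 201 203 202 198 170 116 117 116 127 177 172 139 83 90 130 180 198
197 196 201 203 202 198 170 116 117 132 201 200 186 139 82 90 127 165
199 196 197 200 203 203 199 177 177 180 200 200 199 185 136 97 87 114
199 199 197 196 200 203 204 202 200 199 200 200 201 200 187 169 97 87
196 198 199 197 197 200 202 204 202 200 199 201 201 201 201 198 168 85
```

```bash
python3 - <<'E'
from h import *
I={"top":cv2.imread("pics/top0.png"),"scene":cv2.imread("pics/scene0.png")}
a=np.radians(8.75);R=np.array([[np.cos(a),-np.sin(a)],[np.sin(a),np.cos(a)]]);C=np.array([590.3,91.9])
pr=lambda s,p:print(s,np.round(p,1),"console:",np.round(R.T@(p[:2]-C),1))
pr("keyway top",cast("top",(232.6,199.7),94));pr("keyway scene",cast("scene",(357.6,273.3),94))
pr("cap top",cast("top",(307.2,191.7),107));pr("cap scene",cast("scene",(298+7.9,210+8),107)) 
pr("longline mid top",cast("top",(265+160/6,175+190/6),80));pr("ll scene",cast("scene",(290+225/6,195+195/6),80))
pr("slotL top",cast("top",(265+62/6,175+142/6),80));pr("slotR top",cast("top",(265+329/6,175+96/6),80))
pr("slotL sc",cast("scene",(290+242/6,195+290/6),80));pr("slotR sc",cast("scene",(290+52/6,195+125/6),80))
# block top face
for n,(x,y,w,h) in(("top",(395,183,45,80)),("scene",(240,120,70,55))):
    g=cv2.cvtColor(I[n][y:y+h,x:x+w],6).astype(int)
    c=I[n][y:y+h,x:x+w].astype(int); m=(abs(g-121)<7)&(c[...,0]-c[...,1]>-2)
    m=cv2.morphologyEx(m.astype(np.uint8),cv2.MORPH_OPEN,np.ones((2,2)))
    k,l,st,ce=cv2.connectedComponentsWithStats(m);j=1+np.argmax(st[1:,4])
    ct=cv2.findContours((l==j).astype(np.uint8),0,1)[0];P=np.vstack([[cast(n,p[0]+[x,y],45)[:2] for p in q] for q in ct]).astype(np.float32)
    print(n,"block",st[j],cv2.minAreaRect(P))
p=tri((425.5,203.5),(256.3,144.8));print("head tri",p,"scene@70",cast("scene",(256.3,144.8),70),"top@78",cast("top",(425.5,203.5),78))
E
```

```text
keyway top [558.  174.7  94. ] console: [-19.3  86.8]
keyway scene [555.7 175.6  94. ] console: [-21.5  88. ]
cap top [571.9 -11.  107. ] console: [-33.8 -98.9]
cap scene [571.8 -11.1 107. ] console: [-34. -99.]
longline mid top [537.6  29.7  80. ] console: [-61.5 -53.5]
ll scene [535.4  30.8  80. ] console: [-63.5 -52. ]
slotL top [558.9  70.3  80. ] console: [-34.4 -16.6]
slotR top [575.3 -42.2  80. ] console: [ -35.2 -130.3]
slotL sc [556.3  70.5  80. ] console: [-36.9 -16. ]
slotR sc [575. -40.  80.] console: [ -35.2 -128.1]
top block [ 13  11  28  62 670] ((483.6714172363281, -302.67864990234375), (54.15392303466797, 155.52139282226562), 77.86077880859375)
scene block [  9  16  53  24 340] ((484.4034729003906, -295.30877685546875), (50.22283935546875, 154.60948181152344), 77.68234252929688)
head tri [ 536.77747791 -311.11958484   68.97480539] scene@70 [ 536.67421182 -309.90246293   70.        ] top@78 [ 536.72930045 -309.29902704   78.        ]
```

```bash
cat >> h.py <<'E'
def go(x,y,z,yaw):
    "tool-frame shift to TCP (x,y,z) mm with tool y at yaw deg (mod 180 as given)"
    from scipy.spatial.transform import Rotation as Ro
    s=sensors.sense();M=Ro.from_quat(s["tool_rot"]).as_matrix()
    d=M.T@(np.array([x,y,z])-s["tool_pos"]);y0=np.degrees(np.arctan2(M[1,1],M[0,1]))
    print("shift m",np.round(d/1000,4),"turn",round((y0-yaw+180)%360-180,1),"t",round(s["clock"],2),"tcp",np.round(s["tool_pos"],1),"yaw",round(y0,1),"f",np.round(s["wrist_force"],1),"q",np.round(s["q"],2),"open",round(s["opening"],1),"g",round(s["grasp_force"],1))
E
python3 -c "
from h import *
go(571.9,-11,150,8.75)"
```

```text
shift m [-0.5343 -0.3451  0.0685] turn 59.2 t 0.1 tcp [206.3 509.5 218.2] yaw 68.0 f [-0.3  0.3  0.3] q [ 1.1   0.35  1.65  0.    1.14 -0.08] open 92.5 g 0.0
```

Emit:
arm_command([
  {"x": -0.534,"y": -0.345,"z": 0.03,"turn": 59.2},
  {"x": -0.534,"y": -0.345,"z": 0.03,"turn": 59.2},
  {"x": -0.534,"y": -0.345,"z": 0.03,"turn": 59.2},
  {"x": -0.534,"y": -0.345,"z": 0.03,"turn": 59.2},
  {"x": -0.534,"y": -0.345,"z": 0.03,"turn": 59.2},
  {"x": -0.534,"y": -0.345,"z": 0.03,"turn": 59.2},
  {"x": -0.534,"y": -0.345,"z": 0.03,"turn": 59.2},
  {"x": -0.534,"y": -0.345,"z": 0.03,"turn": 59.2},
  {"x": -0.534,"y": -0.345,"z": 0.03,"turn": 59.2},
  {"x": -0.534,"y": -0.345,"z": 0.03,"turn": 59.2},
], claw=95, squeeze=15)

```text
clock: 0.93
tool_pos: [446.4, 167.2, 198.9]
tool_rot: [0.652, 0.758, -0.0, -0.0]
wrist_force: [0.4, 0.9, 1.2]
opening: 58.7
grasp_force: 0.0
```

```bash
python3 -c "
from h import *
go(571.9,-11,150,8.75)"
```

```text
shift m [-0.195   0.0975  0.0489] turn -0.2 t 0.93 tcp [446.4 167.2 198.9] yaw 8.6 f [0.4 0.9 1.2] q [0.26 0.24 1.86 0.   1.04 0.11] open 58.7 g 0.0
```

Emit:
arm_command([
  {"x": -0.195,"y": 0.0975,"z": 0.04},
  {"x": -0.195,"y": 0.0975,"z": 0.04},
  {"x": -0.195,"y": 0.0975,"z": 0.04},
  {"x": -0.195,"y": 0.0975,"z": 0.04},
  {"x": -0.195,"y": 0.0975,"z": 0.04},
  {"x": -0.195,"y": 0.0975,"z": 0.04},
  {"x": -0.195,"y": 0.0975,"z": 0.04},
  {"x": -0.195,"y": 0.0975,"z": 0.04},
])

```text
invalid input at $.motion[0]: expected keys x, y, z, turn
```

```bash
python3 - <<'E'
from h import *
go(571.9,-11,87,8.75)
f=imaging.grab_frame("top")[:,:,::-1];g=imaging.grab_frame("scene")[:,:,::-1]
c=lambda i,x,y:cv2.resize(i[y:y+75,x:x+100],(400,300),interpolation=2)
cv2.imwrite("pics/s1.png",np.hstack([c(f,260,150),c(g,270,170)]))
E
```

```text
shift m [-0.195   0.0975  0.1119] turn -0.2 t 0.93 tcp [446.4 167.2 198.9] yaw 8.6 f [0.4 0.9 1.2] q [0.26 0.24 1.86 0.   1.04 0.11] open 58.7 g 0.0
```

View pics/s1.png

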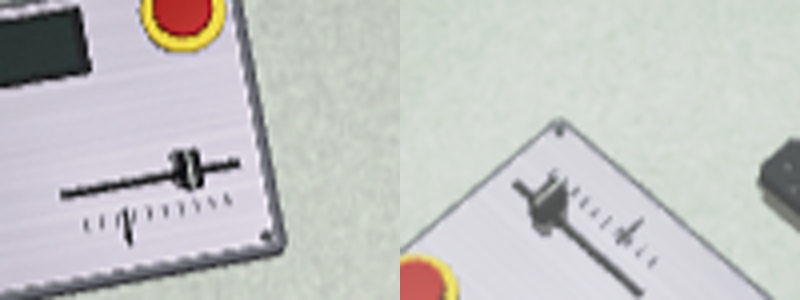

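The move was refused because rows need all four keys, so the arm isn't there yet. The picture shows the cap unmoved.

Emit:
arm_command([
  {"x": -0.195,"y": 0.0975,"z": 0.04,"turn": 0},
  {"x": -0.195,"y": 0.0975,"z": 0.04,"turn": 0},
  {"x": -0.195,"y": 0.0975,"z": 0.04,"turn": 0},
  {"x": -0.195,"y": 0.0975,"z": 0.04,"turn": 0},
  {"x": -0.195,"y": 0.0975,"z": 0.04,"turn": 0},
  {"x": -0.195,"y": 0.0975,"z": 0.04,"turn": 0},
  {"x": -0.195,"y": 0.0975,"z": 0.112,"turn": 0},
  {"x": -0.195,"y": 0.0975,"z": 0.112,"turn": 0},
  {"x": -0.195,"y": 0.0975,"z": 0.112,"turn": 0},
])

```text
clock: 1.78
tool_pos: [568.1, -7.9, 81.7]
tool_rot: [0.651, 0.759, -0.003, -0.004]
wrist_force: [-0.6, 0.1, -1.1]
opening: 58.2
grasp_force: 0.0
```

```bash
python3 -c "
from h import *
go(571.9,-11,87,8.75)"
```

```text
shift m [-0.0037  0.0032 -0.0054] turn 0.0 t 1.78 tcp [568.1  -7.9  81.7] yaw 8.8 f [-0.6  0.1 -1.1] q [-0.1   0.56  1.71  0.    0.88 -0.25] open 58.2 g 0.0
```

Emit:
arm_command([
  {"x": 0,"y": 0,"z": 0,"turn": 0},
  {"x": 0,"y": 0,"z": 0,"turn": 0},
  {"x": 0,"y": 0,"z": 0,"turn": 0},
])

```text
clock: 2.03
tool_pos: [572.8, -8.3, 89.2]
tool_rot: [0.651, 0.759, 0.001, 0.001]
wrist_force: [0.0, 0.5, 0.3]
opening: 58.5
grasp_force: 0.0
```

```bash
python3 -c "
from h import *
go(571.9,-11,87,8.75)"
```

```text
shift m [-0.0026 -0.0013  0.0022] turn 0.0 t 2.03 tcp [572.8  -8.3  89.2] yaw 8.8 f [0.  0.5 0.3] q [-0.1   0.55  1.7   0.    0.89 -0.25] open 58.5 g 0.0
```

Emit:
arm_command([
  {"x": -0.0026,"y": -0.0013,"z": 0.004,"turn": 0},
  {"x": -0.0026,"y": -0.0013,"z": 0.004,"turn": 0},
  {"x": -0.0026,"y": -0.0013,"z": 0.004,"turn": 0},
  {"x": -0.0026,"y": -0.0013,"z": 0.004,"turn": 0},
  {"x": -0.0026,"y": -0.0013,"z": 0.004,"turn": 0},
  {"x": -0.0026,"y": -0.0013,"z": 0.004,"turn": 0},
], claw=255, squeeze=12)

```text
clock: 2.53
tool_pos: [570.8, -11.5, 83.1]
tool_rot: [0.651, 0.759, -0.0, 0.0]
wrist_force: [-1.4, -0.2, 3.7]
opening: 23.9
grasp_force: 12.0
```

```bash
python3 -c "
from h import *
go(571.9,-11,85,8.75)"
```

```text
shift m [ 0.0003  0.0011 -0.0019] turn 0.0 t 2.53 tcp [570.8 -11.5  83.1] yaw 8.8 f [-1.4 -0.2  3.7] q [-0.1   0.56  1.71 -0.    0.88 -0.25] open 23.9 g 12.0
```

Emit:
arm_command([
  {"x": 0.01,"y": 0,"z": 0,"turn": 0},
  {"x": 0.02,"y": 0,"z": 0,"turn": 0},
  {"x": 0.03,"y": 0,"z": 0,"turn": 0},
  {"x": 0.04,"y": 0,"z": 0,"turn": 0},
  {"x": 0.046,"y": 0,"z": 0,"turn": 0},
  {"x": 0.046,"y": 0,"z": 0,"turn": 0},
  {"x": 0.046,"y": 0,"z": 0,"turn": 0},
])

```text
clock: 3.12
tool_pos: [563.6, 34.9, 83.1]
tool_rot: [0.651, 0.759, 0.0, -0.0]
wrist_force: [-2.3, 2.9, 4.9]
opening: 24.0
grasp_force: 12.0
```

```bash
python3 -c "
from h import *
go(571.9,-11,85,8.75)"
```

```text
shift m [-0.0466  0.0012 -0.0019] turn 0.0 t 3.12 tcp [563.6  34.9  83.1] yaw 8.8 f [-2.3  2.9  4.9] q [-0.02  0.55  1.72  0.    0.87 -0.17] open 24.0 g 12.0
```

Emit:
arm_command([
  {"x": 0,"y": 0,"z": 0,"turn": 0},
  {"x": 0,"y": 0,"z": 0,"turn": 0},
  {"x": 0,"y": 0,"z": -0.03,"turn": 0},
  {"x": 0,"y": 0,"z": -0.07,"turn": 0},
  {"x": 0,"y": 0,"z": -0.1,"turn": 0},
  {"x": 0,"y": 0,"z": -0.1,"turn": 0},
  {"x": -0.13,"y": 0,"z": -0.1,"turn": 0},
  {"x": -0.13,"y": 0,"z": -0.1,"turn": 0},
  {"x": -0.13,"y": 0,"z": -0.1,"turn": 0},
  {"x": -0.13,"y": 0,"z": -0.1,"turn": 0},
], claw=95)

```text
clock: 3.95
tool_pos: [584.1, -100.2, 182.5]
tool_rot: [0.653, 0.758, -0.0, 0.001]
wrist_force: [0.2, -0.7, -0.5]
opening: 58.4
grasp_force: 0.0
```

```bash
python3 - <<'E'
from h import *
go(532.7,-311.2,120,77.9)
f=imaging.grab_frame("top")[:,:,::-1];g=imaging.grab_frame("scene")[:,:,::-1]
cv2.imwrite("pics/f2.png",f);cv2.imwrite("pics/g2.png",g)
c=lambda i,x,y:cv2.resize(i[y:y+75,x:x+100],(400,300),interpolation=2)
cv2.imwrite("pics/s2.png",np.hstack([c(f,250,150),c(g,280,180)]))
E
```

```text
shift m [-0.201  -0.0821  0.0627] turn -69.4 t 3.95 tcp [ 584.1 -100.2  182.5] yaw 8.5 f [ 0.2 -0.7 -0.5] q [-0.25  0.46  1.58 -0.    1.1  -0.4 ] open 58.4 g 0.0
```

View pics/s2.png

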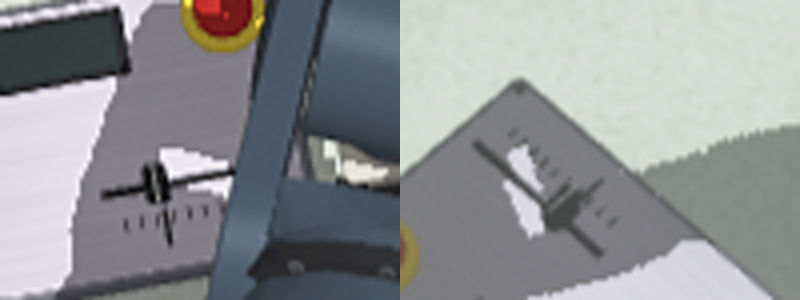

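The cap is now at about top (289.3,195.8), with the long line running from (291.3,204) to (292.8,211). Checking along console y.

```bash
python3 - <<'E'
from h import *
a=np.radians(8.75);R=np.array([[np.cos(a),-np.sin(a)],[np.sin(a),np.cos(a)]]);C=np.array([590.3,91.9])
pr=lambda s,p:print(s,np.round(R.T@(p[:2]-C),1))
pr("cap",cast("top",(250+156/4,150+183/4),107))
pr("cap sc",cast("scene",(280+160/4,180+193/4),107))
pr("line",cast("top",(250+169/4,150+228/4),80))
pr("line sc",cast("scene",(280+193/4,180+191/4),80))
g=cv2.cvtColor(cv2.imread("pics/f2.png"),6)[188:204,280:300];print("\n".join(" ".join("%d"%v for v in r) for r in g))
E
```

```text
cap [-35.7 -53.1]
cap sc [-38.5 -53.8]
line [-62.6 -54.8]
line sc [-64.4 -50.2]
128 128 128 129 129 130 131 132 130 124 242 240 238 237 237 237 211 210 210 214
130 130 131 131 131 132 134 133 132 126 242 235 232 231 231 232 233 234 236 237
131 131 130 130 131 133 115 118 101 92 183 238 233 231 231 232 233 233 233 233
129 130 129 129 134 117 61 95 84 40 68 214 237 233 233 232 232 232 233 234
131 131 130 132 134 88 17 52 90 21 14 151 240 235 234 236 237 240 240 242
131 132 132 132 136 77 18 13 117 30 35 90 247 242 242 224 197 175 168 165
131 131 131 133 136 97 24 15 131 32 26 36 204 168 166 134 97 60 49 37
133 134 134 136 121 94 22 16 110 45 17 5 96 46 42 42 42 79 70 117
103 104 86 86 68 53 15 19 93 82 25 9 36 66 66 84 105 215 212 222
48 48 16 15 16 16 36 21 72 94 28 13 63 117 115 121 127 187 186 185
14 36 61 60 84 112 68 21 33 111 29 12 70 133 131 129 126 125 124 124
109 110 115 116 123 137 75 18 9 152 34 5 49 131 132 131 131 130 133 132
133 131 131 131 130 131 115 58 26 104 57 55 111 135 134 134 134 135 135 134
130 129 129 130 131 133 136 119 114 114 120 97 138 136 134 134 116 114 131 130
132 132 133 133 134 135 134 136 137 138 106 74 135 100 129 130 120 82 127 129
134 133 134 131 132 116 131 130 132 103 95 30 134 74 129 129 132 57 127 128
```

```bash
python3 -c "
from h import *
go(536.3,-312,165,77.9)"
```

```text
shift m [-0.2063 -0.0787  0.0172] turn -69.3 t 4.05 tcp [583.5 -96.3 182.2] yaw 8.6 f [-0.6  0.3  0. ] q [-0.24  0.46  1.58  0.    1.1  -0.39] open 58.5 g 0.0
```

Emit:
arm_command([
  {"x": -0.206,"y": -0.079,"z": 0.01,"turn": -69.3},
  {"x": -0.206,"y": -0.079,"z": 0.01,"turn": -69.3},
  {"x": -0.206,"y": -0.079,"z": 0.01,"turn": -69.3},
  {"x": -0.206,"y": -0.079,"z": 0.01,"turn": -69.3},
  {"x": -0.206,"y": -0.079,"z": 0.01,"turn": -69.3},
  {"x": -0.206,"y": -0.079,"z": 0.01,"turn": -69.3},
  {"x": -0.206,"y": -0.079,"z": 0.01,"turn": -69.3},
  {"x": -0.206,"y": -0.079,"z": 0.01,"turn": -69.3},
  {"x": -0.206,"y": -0.079,"z": 0.01,"turn": -69.3},
  {"x": -0.206,"y": -0.079,"z": 0.01,"turn": -69.3},
], claw=145)

```text
clock: 4.88
tool_pos: [537.1, -308.8, 172.5]
tool_rot: [0.101, 0.995, 0.0, -0.0]
wrist_force: [2.2, -0.2, 0.2]
opening: 40.4
grasp_force: 0.0
```

Emit:
arm_command([
  {"x": 0,"y": 0,"z": 0,"turn": 0},
  {"x": 0,"y": 0,"z": 0,"turn": 0},
  {"x": 0,"y": 0,"z": 0,"turn": 0},
  {"x": 0,"y": 0,"z": 0,"turn": 0},
])

```text
clock: 5.22
tool_pos: [537.0, -309.6, 172.9]
tool_rot: [0.105, 0.994, 0.0, -0.0]
wrist_force: [0.1, -0.3, 0.2]
opening: 40.4
grasp_force: 0.0
```

```bash
python3 - <<'E'
from h import *
f=imaging.grab_frame("top")[:,:,::-1];g=imaging.grab_frame("scene")[:,:,::-1]
go(536.3,-312,100,77.9)
c=lambda i,x,y:cv2.resize(i[y:y+75,x:x+100],(400,300),interpolation=2)
cv2.imwrite("pics/s3.png",np.hstack([c(f,370,165),c(g,210,100)]))
E
```

```text
shift m [ 0.0002 -0.0022  0.073 ] turn 0.1 t 5.32 tcp [ 537.  -309.9  173. ] yaw 78.0 f [ 0.1  0.1 -0.5] q [-0.6   0.52  1.51  0.    1.11 -1.96] open 40.3 g 0.0
```

View pics/s3.png

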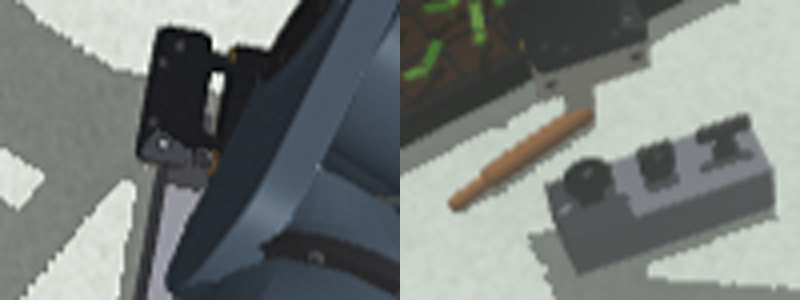

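The scene view shows the round key clear below the gripper at (256.7,145.5), with its neighbours well apart. Descending.

Emit:
arm_command([
  {"x": 0,"y": -0.002,"z": 0.04,"turn": 0},
  {"x": 0,"y": -0.002,"z": 0.07,"turn": 0},
  {"x": 0,"y": -0.002,"z": 0.09,"turn": 0},
  {"x": 0,"y": -0.002,"z": 0.105,"turn": 0},
  {"x": 0,"y": -0.002,"z": 0.117,"turn": 0},
  {"x": 0,"y": -0.002,"z": 0.117,"turn": 0},
  {"x": 0,"y": -0.002,"z": 0.117,"turn": 0},
])

```text
clock: 5.9
tool_pos: [536.5, -312.1, 56.1]
tool_rot: [0.104, 0.995, 0.0, -0.0]
wrist_force: [0.0, -0.8, 0.3]
opening: 40.4
grasp_force: 0.0
```

Emit:
arm_command([
  {"x": 0,"y": 0,"z": 0,"turn": 0},
  {"x": 0,"y": 0,"z": 0,"turn": 0},
  {"x": 0,"y": 0,"z": 0,"turn": 0},
  {"x": 0,"y": 0,"z": 0,"turn": 0},
  {"x": 0,"y": 0,"z": 0,"turn": 0},
], claw=255, squeeze=5)

```text
clock: 6.32
tool_pos: [536.6, -312.2, 56.4]
tool_rot: [0.104, 0.995, -0.0, 0.0]
wrist_force: [0.6, -0.4, 1.1]
opening: 11.3
grasp_force: 0.4
```

```bash
python3 -c "
from h import *
go(536.3,-312,55,77.9);print(sensors.sense()['moment'])"
```

```text
shift m [0.0003 0.0001 0.0014] turn 0.1 t 6.32 tcp [ 536.6 -312.2   56.4] yaw 78.0 f [ 0.6 -0.4  1.1] q [-0.6   0.67  1.58  0.    0.89 -1.96] open 11.3 g 0.4
[ 0.16784033 -0.01677772 -0.02529226]
```

Emit:
arm_command([
  {"x": 0,"y": 0,"z": 0,"turn": 0},
  {"x": 0,"y": 0,"z": 0,"turn": 0},
  {"x": 0,"y": 0,"z": 0,"turn": 0},
])

```text
clock: 6.57
tool_pos: [536.6, -311.7, 56.2]
tool_rot: [0.104, 0.995, 0.0, 0.0]
wrist_force: [0.5, 3.0, 3.7]
opening: 9.1
grasp_force: 5.0
```

```bash
python3 -c "
from h import *
go(536.3,-312,55,77.9);print(sensors.sense()['moment'])"
```

```text
shift m [ 0.0003 -0.0003  0.0012] turn 0.2 t 6.57 tcp [ 536.6 -311.7   56.2] yaw 78.1 f [0.5 3.  3.7] q [-0.6   0.67  1.58  0.    0.89 -1.96] open 9.1 g 5.0
[ 0.80809841 -0.17293743 -0.02602836]
```

Emit:
arm_command([
  {"x": 0,"y": 0.0007,"z": 0,"turn": 0},
  {"x": 0,"y": 0.0007,"z": 0,"turn": 0},
  {"x": 0,"y": 0.0007,"z": 0,"turn": 0},
  {"x": 0,"y": 0.0007,"z": 0,"turn": 0},
])

```text
clock: 6.9
tool_pos: [536.7, -311.6, 56.2]
tool_rot: [0.104, 0.995, -0.0, 0.0]
wrist_force: [0.6, 0.3, 4.6]
opening: 8.7
grasp_force: 5.0
```

```bash
python3 -c "
from h import *
go(536.3,-312,55,77.9);print(sensors.sense()['moment'])"
```

```text
shift m [ 0.0003 -0.0005  0.0012] turn 0.2 t 6.9 tcp [ 536.7 -311.6   56.2] yaw 78.1 f [0.6 0.3 4.6] q [-0.6   0.67  1.58 -0.    0.89 -1.96] open 8.7 g 5.0
[0.14902503 0.05078853 0.00726867]
```

Emit:
arm_command([
  {"x": 0,"y": 0,"z": 0,"turn": 0},
  {"x": 0,"y": 0,"z": 0,"turn": 0},
  {"x": 0,"y": 0,"z": 0,"turn": 0},
  {"x": 0,"y": 0,"z": -0.01,"turn": 0},
  {"x": 0,"y": 0,"z": -0.025,"turn": 0},
  {"x": 0,"y": 0,"z": -0.045,"turn": 0},
  {"x": 0,"y": 0,"z": -0.08,"turn": 0},
  {"x": 0,"y": 0,"z": -0.115,"turn": 0},
  {"x": 0,"y": 0,"z": -0.15,"turn": 0},
  {"x": 0,"y": 0,"z": -0.15,"turn": 0},
], squeeze=40)

```text
clock: 7.73
tool_pos: [538.6, -312.8, 213.4]
tool_rot: [0.104, 0.995, -0.002, 0.004]
wrist_force: [0.5, -0.1, 0.4]
opening: 9.0
grasp_force: 40.0
```

```bash
python3 -c "
from h import *
go(557,175,206,98.75);print(sensors.sense()['moment'])"
```

```text
shift m [0.083  0.481  0.0048] turn -20.7 t 7.73 tcp [ 538.6 -312.8  213.4] yaw 78.1 f [ 0.5 -0.1  0.4] q [-0.6   0.48  1.47 -0.    1.18 -1.96] open 9.0 g 40.0
[ 0.00098675 -0.04626087  0.00068615]
```

Emit:
arm_command([
  {"x": 0.083,"y": 0.481,"z": 0,"turn": -20.7},
  {"x": 0.083,"y": 0.481,"z": 0,"turn": -20.7},
  {"x": 0.083,"y": 0.481,"z": 0,"turn": -20.7},
  {"x": 0.083,"y": 0.481,"z": 0,"turn": -20.7},
  {"x": 0.083,"y": 0.481,"z": 0,"turn": -20.7},
  {"x": 0.083,"y": 0.481,"z": 0,"turn": -20.7},
  {"x": 0.083,"y": 0.481,"z": 0,"turn": -20.7},
  {"x": 0.083,"y": 0.481,"z": 0,"turn": -20.7},
  {"x": 0.083,"y": 0.481,"z": 0,"turn": -20.7},
  {"x": 0.083,"y": 0.481,"z": 0,"turn": -20.7},
])

```text
clock: 8.57
tool_pos: [551.6, 107.0, 205.9]
tool_rot: [-0.076, 0.997, -0.0, -0.0]
wrist_force: [0.8, -0.2, 0.1]
opening: 8.7
grasp_force: 40.0
```

```bash
python3 -c "
from h import *
go(557,175,190,98.75)"
```

```text
shift m [-0.0157  0.0664  0.0159] turn 0.0 t 8.57 tcp [551.6 107.  205.9] yaw 98.8 f [ 0.8 -0.2  0.1] q [ 0.11  0.39  1.63 -0.    1.12 -1.61] open 8.7 g 40.0
```

Emit:
arm_command([
  {"x": -0.0157,"y": 0.066,"z": 0.016,"turn": 0},
  {"x": -0.0157,"y": 0.066,"z": 0.016,"turn": 0},
  {"x": -0.0157,"y": 0.066,"z": 0.016,"turn": 0},
  {"x": -0.0157,"y": 0.066,"z": 0.016,"turn": 0},
  {"x": -0.0157,"y": 0.066,"z": 0.016,"turn": 0},
  {"x": -0.0157,"y": 0.066,"z": 0.016,"turn": 0},
  {"x": -0.0157,"y": 0.066,"z": 0.016,"turn": 0},
])

```text
clock: 9.15
tool_pos: [557.9, 171.5, 190.3]
tool_rot: [-0.076, 0.997, -0.0, 0.0]
wrist_force: [-0.8, 0.6, -0.5]
opening: 8.7
grasp_force: 40.0
```

```bash
python3 -c "
from h import *
go(557,175.1,145,98.75)"
```

```text
shift m [0.0004 0.0037 0.0453] turn -0.1 t 9.15 tcp [557.9 171.5 190.3] yaw 98.7 f [-0.8  0.6 -0.5] q [ 0.22  0.44  1.59 -0.    1.11 -1.5 ] open 8.7 g 40.0
```

Emit:
arm_command([
  {"x": 0.0004,"y": 0.0037,"z": 0.02,"turn": 0},
  {"x": 0.0004,"y": 0.0037,"z": 0.035,"turn": 0},
  {"x": 0.0004,"y": 0.0037,"z": 0.045,"turn": 0},
  {"x": 0.0004,"y": 0.0037,"z": 0.045,"turn": 0},
  {"x": 0.0004,"y": 0.0037,"z": 0.045,"turn": 0},
  {"x": 0.0004,"y": 0.0037,"z": 0.045,"turn": 0},
])

```text
clock: 9.65
tool_pos: [557.3, 176.0, 145.9]
tool_rot: [-0.076, 0.997, 0.0, 0.001]
wrist_force: [1.7, -0.5, 0.5]
opening: 8.9
grasp_force: 40.0
```

```bash
python3 - <<'E'
from h import *
f=imaging.grab_frame("top")[:,:,::-1];g=imaging.grab_frame("scene")[:,:,::-1]
go(557,175.1,145,98.75)
p=sensors.sense()["tool_pos"]
for n in("top","scene"):print(n,"tip exp",proj(n,p-[0,0,39.2]),"head",proj(n,p+[0,0,13.8]),"kw",proj(n,[557,175.1,94]))
cv2.imwrite("pics/f4.png",f);cv2.imwrite("pics/g4.png",g)
c=lambda i,x,y:cv2.resize(i[y:y+60,x:x+60],(400,400),interpolation=2)
cv2.imwrite("pics/s4.png",np.hstack([c(f,203,165),c(g,327,235)]))
E
```

```text
shift m [ 0.0005 -0.001   0.0009] turn -0.0 t 9.75 tcp [557.3 176.2 145.9] yaw 98.7 f [-0.3 -0.1 -0.2] q [ 0.23  0.49  1.63 -0.    1.02 -1.5 ] open 8.9 g 40.0
top tip exp [230.99724853 199.60672852] head [226.47215959 197.93152975] kw [232.46063693 200.09716827]
scene tip exp [357.60180293 271.78857711] head [359.37339503 262.62389262] kw [357.01138675 273.44694829]
```

View pics/s4.png

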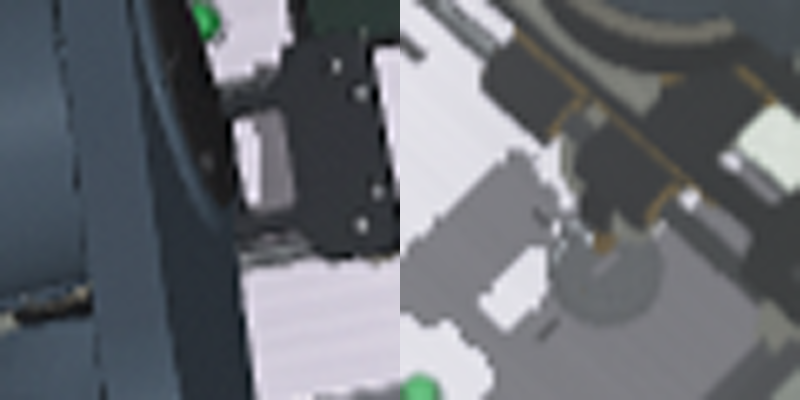

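In the scene view the brass tip at (357.3,271.8) is where the kinematics predict it, just above the keyway at (357.5,273.2). Shifting about 1 mm and lowering gently.

```bash
python3 -c "
from h import *
go(556.3,175.5,129,98.75)"
```

```text
shift m [ 0.0011 -0.0005  0.0169] turn -0.0 t 9.75 tcp [557.3 176.2 145.9] yaw 98.7 f [-0.3 -0.1 -0.2] q [ 0.23  0.49  1.63 -0.    1.02 -1.5 ] open 8.9 g 40.0
```

Emit:
arm_command([
  {"x": 0.0011,"y": -0.0005,"z": 0.004,"turn": 0},
  {"x": 0.0011,"y": -0.0005,"z": 0.008,"turn": 0},
  {"x": 0.0011,"y": -0.0005,"z": 0.011,"turn": 0},
  {"x": 0.0011,"y": -0.0005,"z": 0.0125,"turn": 0},
  {"x": 0.0011,"y": -0.0005,"z": 0.014,"turn": 0},
  {"x": 0.0011,"y": -0.0005,"z": 0.015,"turn": 0},
  {"x": 0.0011,"y": -0.0005,"z": 0.016,"turn": 0},
  {"x": 0.0011,"y": -0.0005,"z": 0.016,"turn": 0},
])

```text
clock: 10.42
tool_pos: [556.2, 175.7, 129.0]
tool_rot: [-0.076, 0.997, 0.0, 0.001]
wrist_force: [1.7, 0.4, -0.5]
opening: 8.8
grasp_force: 40.0
```

```bash
python3 -c "
from h import *
go(556.3,175.5,129,98.75);print(sensors.sense()['moment'])"
```

```text
shift m [-0.     -0.0002  0.    ] turn 0.0 t 10.42 tcp [556.2 175.7 129. ] yaw 98.8 f [ 1.7  0.4 -0.5] q [ 0.23  0.51  1.65  0.    0.98 -1.5 ] open 8.8 g 40.0
[ 0.19953828 -0.52319366  0.01822481]
```

Emit:
arm_command([
  {"x": -0.0002,"y": -0.0002,"z": 0.001,"turn": 0},
  {"x": -0.0002,"y": -0.0002,"z": 0.002,"turn": 0},
  {"x": -0.0002,"y": -0.0002,"z": 0.003,"turn": 0},
  {"x": -0.0002,"y": -0.0002,"z": 0.004,"turn": 0},
  {"x": -0.0002,"y": -0.0002,"z": 0.005,"turn": 0},
  {"x": -0.0002,"y": -0.0002,"z": 0.006,"turn": 0},
  {"x": -0.0002,"y": -0.0002,"z": 0.0065,"turn": 0},
])

```text
clock: 11.0
tool_pos: [556.4, 175.8, 122.7]
tool_rot: [-0.076, 0.997, 0.0, 0.001]
wrist_force: [1.7, 4.6, 3.8]
opening: 8.7
grasp_force: 40.0
```

```bash
python3 -c "
from h import *
go(556.3,175.5,129,98.75);print(sensors.sense()['moment'])"
```

```text
shift m [ 0.0001 -0.0002 -0.0063] turn -0.0 t 11.0 tcp [556.4 175.8 122.7] yaw 98.7 f [1.7 4.6 3.8] q [ 0.23  0.52  1.65  0.    0.97 -1.5 ] open 8.7 g 40.0
[ 1.09089489 -0.47026756  0.05095887]
```

Emit:
arm_command([
  {"x": 0.001,"y": 0.0006,"z": 0.0003,"turn": 0},
  {"x": 0.002,"y": 0.0006,"z": 0.0006,"turn": 0},
  {"x": 0.001,"y": 0.0006,"z": 0.0006,"turn": 0},
  {"x": -0.001,"y": 0.0006,"z": 0.0006,"turn": 0},
  {"x": -0.002,"y": 0.0006,"z": 0.0006,"turn": 0},
  {"x": -0.001,"y": 0.0006,"z": 0.001,"turn": 0},
  {"x": 0.001,"y": 0.0006,"z": 0.001,"turn": 0},
  {"x": 0.002,"y": 0.0006,"z": 0.001,"turn": 0},
  {"x": 0,"y": 0.0006,"z": 0.001,"turn": 0},
  {"x": 0,"y": 0.0006,"z": 0.001,"turn": 0},
])

```text
clock: 11.83
tool_pos: [556.2, 175.9, 121.7]
tool_rot: [-0.076, 0.997, -0.0, 0.0]
wrist_force: [2.3, 1.3, 3.7]
opening: 9.1
grasp_force: 40.0
```

```bash
python3 -c "
from h import *
go(556.3,175.5,129,98.75);print(sensors.sense()['moment'])"
```

```text
shift m [-0.0001 -0.0004 -0.0073] turn 0.0 t 11.83 tcp [556.2 175.9 121.7] yaw 98.8 f [2.3 1.3 3.7] q [ 0.23  0.52  1.65 -0.    0.97 -1.5 ] open 9.1 g 40.0
[ 0.44188789 -0.47050993 -0.0035265 ]
```

Emit:
arm_command([
  {"x": 0.0015,"y": 0.0001,"z": 0.0003,"turn": 0},
  {"x": 0.0025,"y": 0.0001,"z": 0.0006,"turn": 0},
  {"x": 0.0015,"y": 0.0001,"z": 0.0009,"turn": 0},
  {"x": -0.001,"y": 0.0001,"z": 0.0012,"turn": 0},
  {"x": -0.003,"y": 0.0001,"z": 0.0015,"turn": 0},
  {"x": -0.0015,"y": 0.0001,"z": 0.0018,"turn": 0},
  {"x": 0.0015,"y": 0.0001,"z": 0.002,"turn": 0},
  {"x": 0.0025,"y": 0.0001,"z": 0.002,"turn": 0},
  {"x": 0,"y": 0.0001,"z": 0.002,"turn": 0},
  {"x": -0.0003,"y": 0.0001,"z": 0.002,"turn": 0},
])

```text
clock: 12.67
tool_pos: [556.0, 175.9, 119.2]
tool_rot: [-0.076, 0.997, -0.0, -0.0]
wrist_force: [-0.4, 0.3, -0.8]
opening: 8.7
grasp_force: 40.0
```

```bash
python3 -c "
from h import *
go(556.3,175.5,129,98.75);print(sensors.sense()['moment'])"
```

```text
shift m [-0.0002 -0.0005 -0.0098] turn -0.0 t 12.67 tcp [556.  175.9 119.2] yaw 98.7 f [-0.4  0.3 -0.8] q [ 0.23  0.53  1.65 -0.    0.96 -1.5 ] open 8.7 g 40.0
[0.08592739 0.01048036 0.03577489]
```

First pin cleared, with force near zero. Continuing with the wiggle.

Emit:
arm_command([
  {"x": 0.001,"y": 0,"z": 0.0007,"turn": 0},
  {"x": 0.002,"y": 0,"z": 0.0014,"turn": 0},
  {"x": 0.001,"y": 0,"z": 0.002,"turn": 0},
  {"x": -0.001,"y": 0,"z": 0.0024,"turn": 0},
  {"x": -0.0025,"y": 0,"z": 0.0028,"turn": 0},
  {"x": -0.001,"y": 0,"z": 0.003,"turn": 0},
  {"x": 0.0015,"y": 0,"z": 0.0033,"turn": 0},
  {"x": 0.0025,"y": 0,"z": 0.0036,"turn": 0},
  {"x": 0,"y": 0,"z": 0.0036,"turn": 0},
  {"x": 0,"y": 0,"z": 0.0036,"turn": 0},
])

```text
clock: 13.5
tool_pos: [556.7, 176.2, 116.2]
tool_rot: [-0.076, 0.997, 0.0, 0.001]
wrist_force: [2.6, 0.1, 4.3]
opening: 8.8
grasp_force: 40.0
```

```bash
python3 -c "
from h import *
go(556.3,175.5,129,98.75);print(sensors.sense()['moment'])"
```

```text
shift m [ 0.0005 -0.0006 -0.0128] turn 0.0 t 13.5 tcp [556.7 176.2 116.2] yaw 98.8 f [2.6 0.1 4.3] q [ 0.23  0.53  1.65  0.    0.96 -1.5 ] open 8.8 g 40.0
[ 0.17853763 -0.58642858  0.00448519]
```

Emit:
arm_command([
  {"x": -0.0015,"y": 0,"z": 0.0002,"turn": 0},
  {"x": -0.003,"y": 0,"z": 0.0004,"turn": 0},
  {"x": -0.0015,"y": 0,"z": 0.0006,"turn": 0},
  {"x": 0.001,"y": 0,"z": 0.0009,"turn": 0},
  {"x": 0.0025,"y": 0,"z": 0.0012,"turn": 0},
  {"x": 0.001,"y": 0,"z": 0.0015,"turn": 0},
  {"x": -0.0015,"y": 0,"z": 0.0018,"turn": 0},
  {"x": -0.003,"y": 0,"z": 0.0021,"turn": 0},
  {"x": -0.0005,"y": 0,"z": 0.0021,"turn": 0},
  {"x": -0.0003,"y": 0,"z": 0.0021,"turn": 0},
])

```text
clock: 14.33
tool_pos: [556.2, 176.1, 113.4]
tool_rot: [-0.076, 0.997, -0.0, -0.0]
wrist_force: [-0.4, -0.0, -0.7]
opening: 9.2
grasp_force: 40.0
```

```bash
python3 -c "
from h import *
go(556.3,175.5,129,98.75);print(sensors.sense()['moment'])"
```

```text
shift m [-0.     -0.0006 -0.0156] turn 0.0 t 14.33 tcp [556.2 176.1 113.4] yaw 98.8 f [-0.4 -0.  -0.7] q [ 0.23  0.53  1.65 -0.    0.95 -1.5 ] open 9.2 g 40.0
[ 0.05397611  0.02948917 -0.0212618 ]
```

Both pins are past. Pressing home.

Emit:
arm_command([
  {"x": 0,"y": 0,"z": 0.0015,"turn": 0},
  {"x": 0,"y": 0,"z": 0.003,"turn": 0},
  {"x": 0,"y": 0,"z": 0.0045,"turn": 0},
  {"x": 0,"y": 0,"z": 0.006,"turn": 0},
  {"x": 0,"y": 0,"z": 0.007,"turn": 0},
  {"x": 0,"y": 0,"z": 0.0078,"turn": 0},
  {"x": 0,"y": 0,"z": 0.0084,"turn": 0},
  {"x": 0,"y": 0,"z": 0.009,"turn": 0},
  {"x": 0,"y": 0,"z": 0.009,"turn": 0},
])

```text
clock: 15.08
tool_pos: [556.6, 176.2, 105.1]
tool_rot: [-0.076, 0.997, 0.0, 0.0]
wrist_force: [-1.3, -0.8, 5.2]
opening: 9.0
grasp_force: 40.0
```

```bash
python3 -c "
from h import *
go(556.3,175.5,129,98.75);print(sensors.sense()['moment'])"
```

```text
shift m [ 0.0004 -0.0007 -0.0239] turn 0.0 t 15.08 tcp [556.6 176.2 105.1] yaw 98.8 f [-1.3 -0.8  5.2] q [ 0.23  0.55  1.66 -0.    0.94 -1.5 ] open 9.0 g 40.0
[-0.01382779  0.40853341  0.01307132]
```

Emit:
arm_command([
  {"x": 0,"y": 0,"z": 0.0005,"turn": 0},
  {"x": 0,"y": 0,"z": 0.001,"turn": 0},
  {"x": 0,"y": 0,"z": 0.001,"turn": 0},
  {"x": 0,"y": 0,"z": 0.001,"turn": 0},
])

```text
clock: 15.42
tool_pos: [556.7, 176.2, 104.9]
tool_rot: [-0.076, 0.997, 0.0, 0.0]
wrist_force: [-3.9, -1.6, 13.0]
opening: 8.7
grasp_force: 40.0
```

```bash
python3 -c "
from h import *
go(556.3,175.5,129,98.75);print(sensors.sense()['moment'])"
```

```text
shift m [ 0.0005 -0.0006 -0.0241] turn 0.0 t 15.42 tcp [556.7 176.2 104.9] yaw 98.8 f [-3.9 -1.6 13. ] q [ 0.23  0.55  1.66 -0.    0.94 -1.5 ] open 8.7 g 40.0
[-0.15171244  0.81291688 -0.01901055]
```

Fully home, since the force rises stiffly. Turning clockwise.

Emit:
arm_command([
  {"x": 0.0003,"y": -0.0001,"z": -0.0004,"turn": 0},
  {"x": 0.0003,"y": -0.0001,"z": -0.0004,"turn": 5},
  {"x": 0.0003,"y": -0.0001,"z": -0.0004,"turn": 10},
  {"x": 0.0003,"y": -0.0001,"z": -0.0004,"turn": 15},
  {"x": 0.0003,"y": -0.0001,"z": -0.0004,"turn": 20},
  {"x": 0.0003,"y": -0.0001,"z": -0.0004,"turn": 25},
  {"x": 0.0003,"y": -0.0001,"z": -0.0004,"turn": 30},
  {"x": 0.0003,"y": -0.0001,"z": -0.0004,"turn": 35},
  {"x": 0.0003,"y": -0.0001,"z": -0.0004,"turn": 40},
  {"x": 0.0003,"y": -0.0001,"z": -0.0004,"turn": 40},
], squeeze=50)

```text
clock: 16.25
tool_pos: [556.7, 176.5, 105.0]
tool_rot: [0.272, 0.962, 0.001, 0.001]
wrist_force: [-0.9, 2.2, 7.7]
opening: 8.5
grasp_force: 50.0
```

```bash
python3 -c "
from h import *
go(556.3,175.5,105,7);print(sensors.sense()['moment'])"
```

```text
shift m [-0.0002 -0.0011  0.    ] turn 51.4 t 16.25 tcp [556.7 176.5 105. ] yaw 58.4 f [-0.9  2.2  7.7] q [ 0.23  0.55  1.66  0.    0.93 -0.79] open 8.5 g 50.0
[0.4231521  0.25171834 0.04138896]
```

Emit:
arm_command([
  {"x": 0,"y": 0,"z": 0,"turn": 6},
  {"x": 0,"y": 0,"z": 0,"turn": 12},
  {"x": 0,"y": 0,"z": 0,"turn": 18},
  {"x": 0,"y": 0,"z": 0,"turn": 24},
  {"x": 0,"y": 0,"z": 0,"turn": 30},
  {"x": 0,"y": 0,"z": 0,"turn": 36},
  {"x": 0,"y": 0,"z": 0,"turn": 42},
  {"x": 0,"y": 0,"z": 0,"turn": 47},
  {"x": 0,"y": 0,"z": 0,"turn": 52},
  {"x": 0,"y": 0,"z": 0,"turn": 52},
])

```text
clock: 17.08
tool_pos: [556.7, 176.5, 105.1]
tool_rot: [0.666, 0.746, 0.001, 0.0]
wrist_force: [-1.1, 2.6, 8.8]
opening: 8.4
grasp_force: 50.0
```

Emit:
arm_command([
  {"x": 0,"y": 0,"z": 0,"turn": 0},
  {"x": 0,"y": 0,"z": 0,"turn": 0},
  {"x": 0,"y": 0,"z": 0,"turn": 0},
])

```text
clock: 17.33
tool_pos: [556.8, 176.5, 105.0]
tool_rot: [0.664, 0.748, 0.001, 0.0]
wrist_force: [-1.9, 0.9, 7.7]
opening: 8.5
grasp_force: 50.0
```

```bash
python3 -c "
from h import *
go(556.3,175.5,105,7);print(sensors.sense()['moment'])"
```

```text
shift m [-0.0009 -0.0006  0.    ] turn -0.2 t 17.33 tcp [556.8 176.5 105. ] yaw 6.8 f [-1.9  0.9  7.7] q [0.23 0.55 1.66 0.   0.93 0.11] open 8.5 g 50.0
[0.33309098 0.38643751 0.08339573]
```

Torque of 0.083 N m matches the spring at its stop, the key is home and the slider was checked after release. Handing in.

```bash
python3 -c "
from plant import ctrl
print(ctrl.job_done())"
```

```text
the job is handed in; nothing more can be done
None
```

I handed the job in at about 17 s: the slider measures within about 1–2 mm of the long line, and the round-headed key is fully home and held at the clockwise stop (0.083 N m, 50 N grip); the hand-in gave no verdict.

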